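Load the filter slider from the storage strip, keeping the order

TASK

Load the four filter cubes from the grey storage strip into the empty metal filter slider, one to a bay, keeping their order: the leftmost cube in the strip (as the robot sees it) goes into the bay beside the slider's brass knob, the next one into the next bay, and so on, so that the rightmost cube ends beside the black stop block. Lower each cube upright, its side window and white dot still on the far side as it stands now, until it rests flat on the floor of its bay, and only then let go; do not drop it, and leave the bottle, the lens tube and the tape roll where they are.

Things in the scene. Friction and masses are not known exactly. Their poses are not given: they have to be found in the camera images.
- blue_cube: loose filter cube, blue: upright black housing 29 (x) x 36 (y) x 42 (z) mm, 110 g, round 24 mm blue glass on top; small round blue side window low in its +y side, a white dot on top above it. Lowest 4 mm 2 mm smaller all round. Origin: centre of underside, at the start 16 mm over the worktop. Grip across y by the grooved upper half, fingertips 20 mm or more above its underside
- green_cube: loose filter cube, green: upright black housing 29 (x) x 36 (y) x 42 (z) mm, 110 g, round 24 mm green glass on top; small round green side window low in its +y side, a white dot on top above it. Lowest 4 mm 2 mm smaller all round. Origin: centre of underside, at the start 16 mm over the worktop. Grip across y by the grooved upper half, fingertips 20 mm or more above its underside
- yellow_cube: loose filter cube, yellow: upright black housing 29 (x) x 36 (y) x 42 (z) mm, 110 g, round 24 mm yellow glass on top; small round yellow side window low in its +y side, a white dot on top above it. Lowest 4 mm 2 mm smaller all round. Origin: centre of underside, at the start 16 mm over the worktop. Grip across y by the grooved upper half, fingertips 20 mm or more above its underside
- red_cube: loose filter cube, red: upright black housing 29 (x) x 36 (y) x 42 (z) mm, 110 g, round 24 mm red glass on top; small round red side window low in its +y side, a white dot on top above it. Lowest 4 mm 2 mm smaller all round. Origin: centre of underside, at the start 16 mm over the worktop. Grip across y by the grooved upper half, fingertips 20 mm or more above its underside
- blue_cradle: fixed light grey cradle of the storage strip with a blue sloping label on each long side; the blue cube starts in it. 41 (x) x 52 (y, 67 over labels) x 14 mm, floor 2 mm above its origin (centre of underside, 14 mm over the worktop). Four cradles in a row, 42 mm apart, sequence random; x runs along the row to the right, y away from the robot
- green_cradle: fixed light grey cradle of the storage strip with a green sloping label on each long side; the green cube starts in it. 41 (x) x 52 (y, 67 over labels) x 14 mm, floor 2 mm above its origin (centre of underside, 14 mm over the worktop). Four cradles in a row, 42 mm apart, sequence random; x runs along the row to the right, y away from the robot
- yellow_cradle: fixed light grey cradle of the storage strip with a yellow sloping label on each long side; the yellow cube starts in it. 41 (x) x 52 (y, 67 over labels) x 14 mm, floor 2 mm above its origin (centre of underside, 14 mm over the worktop). Four cradles in a row, 42 mm apart, sequence random; x runs along the row to the right, y away from the robot
- red_cradle: fixed light grey cradle of the storage strip with a red sloping label on each long side; the red cube starts in it. 41 (x) x 52 (y, 67 over labels) x 14 mm, floor 2 mm above its origin (centre of underside, 14 mm over the worktop). Four cradles in a row, 42 mm apart, sequence random; x runs along the row to the right, y away from the robot
- slider: fixed grey metal slider 230 (x) x 50 (y) mm on the worktop; four bays along x at -63, -21, 21, 63 mm, y = 0. Bay floor 16 mm above the origin; bays 36 mm long (x) between round-topped dividers 32 mm high, 44 mm wide (y) between corner lips 28.5 mm high. Origin: centre of underside; x to the right, y away from the robot. Between slider and strip stands a bench supply 180 mm tall
- knob: knurled brass knob, 20 mm diameter, 23 mm tall, standing fixed on one end of the slider, at +101 or -101 mm along its x (drawn at random; a low black stop block 18 x 30 x 12 mm is on the other end). Origin: centre of its underside, 16 mm over the worktop. Bay centres lie 38, 80, 122, 164 mm from it
- cleaner_bottle: bystander: brown dropper bottle with black top, 34 mm diameter, 102 mm tall; origin at the centre of its underside
- lens_tube: bystander: black lens tube standing upright, 31 mm diameter, 30 mm tall; origin at the centre of its underside
- tape: bystander: amber tape roll lying flat, 66 mm diameter, 12 mm high; origin at the centre of its underside
Not all that is in view belongs to the job. What is shaped like the yellow_cube but pink is not meant.

How it is judged:
At the end, for the whole second after the job is handed in: Each cube rests upright on the floor of its own bay (within 8 mm across, 0.3 rad of the slider's direction), white dot on the far side as at the start, released and at rest; counted from the brass knob the cubes stand in the order in which their cradles stand counted from the left (((x of knob in the frame of slider below 0 m and ((x of blue_cradle in the frame of green_cradle below 0 m and x of blue_cube in the frame of green_cube below -0.03 m) or (x of blue_cradle in the frame of green_cradle above 0 m and x of blue_cube in the frame of green_cube above 0.03 m)) and ((x of green_cradle in the frame of yellow_cradle below 0 m and x of green_cube in the frame of yellow_cube below -0.03 m) or (x of green_cradle in the frame of yellow_cradle above 0 m and x of green_cube in the frame of yellow_cube above 0.03 m)) and ((x of yellow_cradle in the frame of red_cradle below 0 m and x of yellow_cube in the frame of red_cube below -0.03 m) or (x of yellow_cradle in the frame of red_cradle above 0 m and x of yellow_cube in the frame of red_cube above 0.03 m)) and ((x of red_cradle in the frame of blue_cradle below 0 m and x of red_cube in the frame of blue_cube below -0.03 m) or (x of red_cradle in the frame of blue_cradle above 0 m and x of red_cube in the frame of blue_cube above 0.03 m)) and ((x of blue_cradle in the frame of yellow_cradle below 0 m and x of blue_cube in the frame of yellow_cube below -0.03 m) or (x of blue_cradle in the frame of yellow_cradle above 0 m and x of blue_cube in the frame of yellow_cube above 0.03 m)) and ((x of green_cradle in the frame of red_cradle below 0 m and x of green_cube in the frame of red_cube below -0.03 m) or (x of green_cradle in the frame of red_cradle above 0 m and x of green_cube in the frame of red_cube above 0.03 m))) or (x of knob in the frame of slider above 0 m and ((x of blue_cradle in the frame of green_cradle below 0 m and x of blue_cube in the frame of green_cube above 0.03 m) or (x of blue_cradle in the frame of green_cradle above 0 m and x of blue_cube in the frame of green_cube below -0.03 m)) and ((x of green_cradle in the frame of yellow_cradle below 0 m and x of green_cube in the frame of yellow_cube above 0.03 m) or (x of green_cradle in the frame of yellow_cradle above 0 m and x of green_cube in the frame of yellow_cube below -0.03 m)) and ((x of yellow_cradle in the frame of red_cradle below 0 m and x of yellow_cube in the frame of red_cube above 0.03 m) or (x of yellow_cradle in the frame of red_cradle above 0 m and x of yellow_cube in the frame of red_cube below -0.03 m)) and ((x of red_cradle in the frame of blue_cradle below 0 m and x of red_cube in the frame of blue_cube above 0.03 m) or (x of red_cradle in the frame of blue_cradle above 0 m and x of red_cube in the frame of blue_cube below -0.03 m)) and ((x of blue_cradle in the frame of yellow_cradle below 0 m and x of blue_cube in the frame of yellow_cube above 0.03 m) or (x of blue_cradle in the frame of yellow_cradle above 0 m and x of blue_cube in the frame of yellow_cube below -0.03 m)) and ((x of green_cradle in the frame of red_cradle below 0 m and x of green_cube in the frame of red_cube above 0.03 m) or (x of green_cradle in the frame of red_cradle above 0 m and x of green_cube in the frame of red_cube below -0.03 m)))) and y of blue_cube in the frame of slider between -0.008 and 0.008 m and z of blue_cube in the frame of slider between 0.012 and 0.019 m and x of blue_cube in the frame of slider between -0.075 and 0.075 m and angle between each of blue_cube, green_cube, yellow_cube, red_cube's own z axis and vertical below 0.08 rad and angle between the x axis of each of blue_cube, green_cube, yellow_cube, red_cube and the x axis of slider, either way round below 0.3 rad and linear speed of each of blue_cube, green_cube, yellow_cube, red_cube below 0.02 m/s and angular speed of each of blue_cube, green_cube, yellow_cube, red_cube below 0.2 rad/s and contact force between the fingers and blue_cube below 0.05 N and y of green_cube in the frame of slider between -0.008 and 0.008 m and z of green_cube in the frame of slider between 0.012 and 0.019 m and x of green_cube in the frame of slider between -0.075 and 0.075 m and contact force between the fingers and green_cube below 0.05 N and y of yellow_cube in the frame of slider between -0.008 and 0.008 m and z of yellow_cube in the frame of slider between 0.012 and 0.019 m and x of yellow_cube in the frame of slider between -0.075 and 0.075 m and contact force between the fingers and yellow_cube below 0.05 N and y of red_cube in the frame of slider between -0.008 and 0.008 m and z of red_cube in the frame of slider between 0.012 and 0.019 m and x of red_cube in the frame of slider between -0.075 and 0.075 m and contact force between the fingers and red_cube below 0.05 N); the robot touches nothing.
It fails at once if the bottle, lens tube or tape roll is pushed more than 20 mm (distance of any of cleaner_bottle, lens_tube, tape from where it was at the start of the episode above 0.02 m).
It fails at once if a cube is dropped (faster than 0.6 m/s with no finger on it: a fall of about 2 cm) ((contact force between the fingers and blue_cube below 0.05 N and linear speed of blue_cube above 0.6 m/s) or (contact force between the fingers and green_cube below 0.05 N and linear speed of green_cube above 0.6 m/s) or (contact force between the fingers and yellow_cube below 0.05 N and linear speed of yellow_cube above 0.6 m/s) or (contact force between the fingers and red_cube below 0.05 N and linear speed of red_cube above 0.6 m/s)).
It fails at once if a cube is tipped over (more than 0.8 rad from upright) (angle between any of blue_cube, green_cube, yellow_cube, red_cube's own z axis and vertical above 0.8 rad).
It also fails if it takes over 120 s, if anything falls off the work surface, if the arm or the gripper's body presses on something with over 40 N, if the wrist force passes 120 N, or if a joint passes its speed limit or range.

ROBOT

A 7-joint arm with a two-finger parallel gripper is mounted at the origin on a cart in front of the work surface, level with it; the furniture and walls round the work are solid. World frame = base frame: x ahead of the robot, y to its left, z up, the work surface at z = 0. Lengths are in m, angles in rad, forces in N, time in s.
With the tool pointing down it reaches from about 0.425 to 0.875 m from the base axis. Payload 4.7 kg.
Tool frame: the origin (TCP) lies at the very end of the fingers, on their centre line; the grasp point (between the pads) lies behind it (ctrl.tcp_to_grasp is the z of the grasp point in the tool frame, in m); z points along the fingers, y is the line along which they close (so a half turn about z gives the same grasp; the last joint's range is limited). The gripper opens to 87 mm and grips with 3 to 60 N. Pads are 19 mm wide; open, the fingers measure 117 mm over their backs; the gripper's body (75 mm by 190 mm) begins 51 mm behind the grasp point.
Start: joints at [-1.201, 0.321, -0.07, 1.45, 0.023, 1.371, -0.057], TCP at [0.226, 0.609, 0.223] pointing down, gripper open.
Joint ranges: [-2.86, 2.86], [-0.3, 2.09], [-1.38, 1.24], [0.06, 2.45], [-1.56, 4.7], [0.09, 2.05], [-2.69, 2.69]. Speed limits (rad/s): [2.57, 2.57, 3.14, 3.14, 3.14, 3.14, 3.14].

INTERFACE

Orientations are given as a rotation vector (axis times angle).
In Python, from bench import ctrl gives the robot as it stands.
- The arm moves only by the tool step_arm, never from a script. Its argument "targets" is a list of rows, each a list of 7 numbers: the shift along the world's x, y, z in cm, then the turn, a rotation vector about the world's x, y, z in degrees, then the opening, from 0 (shut) to 1 (fully open). A call has exactly 5 rows; each row shifts and turns the commanded pose from where the row before left it; what a row does not reach is not made up. A row lasts 1/12 s, in which the tool goes at most 41.7 mm and 7.16 degrees, less where a joint would pass 70% of its speed; a pose out of reach is approached as far as the arm can. A call with a gripper value outside its range is refused whole. The fingers move at their own pace and stop on an object; "force" is the grip in N (left out, the last holds). Time passes only in rows, so rows that do not move let the fingers close, or fill a call up. It gives the time, the measured TCP pose, the force, the opening and the grip force at its end, in the units of the state.
- ctrl.get_state(): the state, without advancing time (a new reading comes with each control period).
- ctrl.get_image(name): name is "scene" or "side" or "wrist"; returns (picture, depth): 384x512x3 uint8, red, green, blue; 384x512 float32, m along the optical axis (not along the pixel's ray), 0 where there is no reading.
- ctrl.camera_params(name): a dict with "intrinsics" (3x3 intrinsics, pixels), "rvec" (rotation vector, rad) and "tvec" (3), from world to camera coordinates, as OpenCV has them; the wrist camera has in their place "hand_eye" (4x4, takes a point from camera to tool coordinates, whose origin is the TCP and whose axes are the flange's). Camera axes: x right, y down, z forward; pixel columns grow to the right and rows downward; lengths in m; the calibration is good to about 2 mm. A picture is of the moment at which its call begins: read the wrist's pose just before it. camera_params takes no time and is no camera call.
- ctrl.close_job(): hands the job in; it is judged then, once.
The state is a dict: "time": time; "joint_positions": joint angles; "qd": joint speeds; "joint_torque": joint torques, N m; "position": TCP position; "tool_rot": TCP orientation; "ft_force": force on the tool from outside, world axes, zero at the start; "torque": the same for the moment, N m; "grip_width": opening from 0.0 (shut) to 1.0 (fully open); "grip_force": force on a finger pad.
Only numpy, scipy, OpenCV 4.12 (cv2) and the standard library are available. Lean on these libraries where they do the work, as an engineer would, in place of code of your own. Each camera call takes 0.05 s, during which the arm holds its last target. There are 200 camera calls.

## Working session

There is one attempt and no reset: what is moved stays moved. The work goes in short steps, Python scripts to look and compute and a tool call to move; the robot and the scene stay as the last step left them, time stands still between calls to the robot, and variables do not carry over. Pictures are saved under pics/ and viewed, at most 14 in all, crops included, and the job is handed in when it is done.

Besides the shell and the picture viewer there is one more tool, called after ">>>" in YAML: its name, and indented under it one key for each argument. step_arm: Moves the arm, as the interface text tells. Its arguments: {"type":"object","properties":{"targets":{"type":"array"},"force":{"type":"number"}},"required":["targets"]}

```bash
mkdir -p pics; ls; cat > h.py <<'E'
import numpy as np, cv2
from bench import ctrl
from scipy.spatial.transform import Rotation as R
def grab(n):
    s=ctrl.get_state(); im,d=ctrl.get_image(n); p=ctrl.camera_params(n); K=np.array(p["intrinsics"])
    if "rvec" in p:
        T=np.eye(4);T[:3,:3]=R.from_rotvec(np.ravel(p["rvec"])).as_matrix();T[:3,3]=np.ravel(p["tvec"]);T=np.linalg.inv(T)
    else:
        W=np.eye(4);W[:3,:3]=R.from_rotvec(s["tool_rot"]).as_matrix();W[:3,3]=s["position"];T=W@np.array(p["hand_eye"])
    v,u=np.mgrid[:im.shape[0],:im.shape[1]]
    P=np.stack([(u-K[0,2])/K[0,0]*d,(v-K[1,2])/K[1,1]*d,d],-1)@T[:3,:3].T+T[:3,3]
    P[d==0]=np.nan
    return im,d,P,K,T
def save(im,n): cv2.imwrite("pics/"+n,im[...,::-1])
E
python3 - <<'E'
from h import *
s=ctrl.get_state();print({k:np.round(v,3) for k,v in s.items()},ctrl.tcp_to_grasp)
a=[]
for n in("scene","side","wrist"):
    im,d,P,K,T=grab(n);np.savez(n,im=im,P=P,K=K,T=T);a.append(im);print(n,np.round(T,3).tolist(),K[0,0])
save(cv2.resize(np.vstack(a[:2]),(600,900))[:0+900] if 0 else a[0],"a_scene.png");save(a[1],"a_side.png");save(a[2],"a_wrist.png")
E
```

```text
pics
{'time': np.float64(0.0), 'joint_positions': array([-1.201,  0.322, -0.07 ,  1.452,  0.023,  1.371, -0.057]), 'qd': array([-0.001, -0.002, -0.   , -0.001,  0.001, -0.001,  0.002]), 'joint_torque': array([ 0.0000e+00, -4.9129e+01, -4.0400e-01, -3.1254e+01, -6.4000e-02,
        4.4000e-02,  0.0000e+00]), 'position': array([0.226, 0.609, 0.221]), 'tool_rot': array([-5.560e-01, -3.092e+00,  3.000e-03]), 'ft_force': array([-0.592, -0.428, -0.77 ]), 'torque': array([0.018, 0.022, 0.017]), 'grip_force': np.float64(0.0), 'grip_width': np.float64(1.0)} -0.0187
scene [[-0.631, -0.321, 0.706, -0.374], [-0.775, 0.229, -0.589, 0.895], [0.028, -0.919, -0.393, 0.533], [0.0, 0.0, 0.0, 1.0]] 468.0165700665478
side [[-0.994, 0.099, -0.05, 0.524], [0.111, 0.868, -0.483, 0.79], [-0.005, -0.486, -0.874, 1.093], [0.0, 0.0, 0.0, 1.0]] 414.877307090143
wrist [[0.349, 0.895, 0.278, 0.149], [0.937, -0.333, -0.105, 0.637], [-0.002, 0.297, -0.955, 0.384], [0.0, 0.0, 0.0, 1.0]] 288.314638400301
```

View pics/a_scene.png

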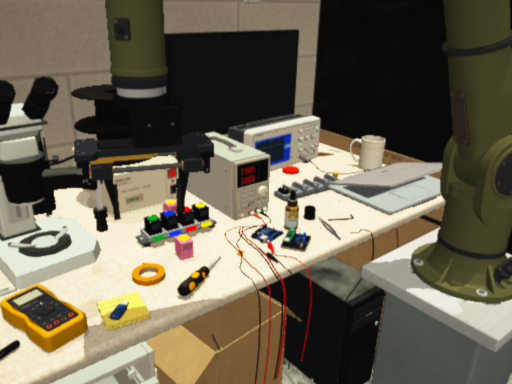

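View pics/a_side.png

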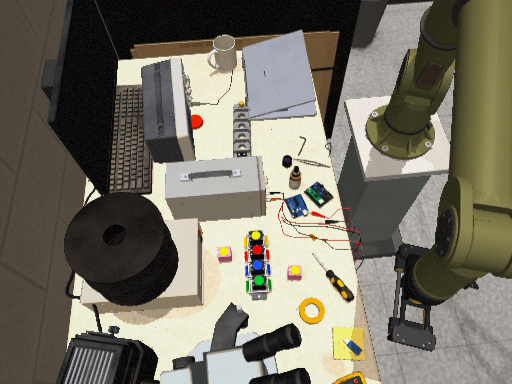

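View pics/a_wrist.png

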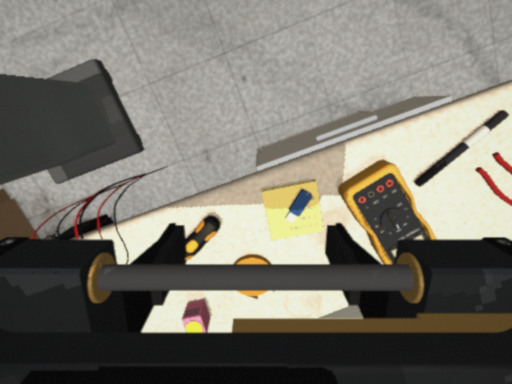

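The side view shows, with the robot's left at the image bottom, strip cubes from left to right: green (260,281), blue (258,265), red (257,249), yellow (256,236). The pink decoys are at (224,254) and (294,272). The slider is at about (240,130), with the brass knob at its top end (240,103), which is the robot's right. The supply stands between them at (215,188). The order from the knob is therefore green, blue, red, yellow.

```bash
python3 - <<'E'
from h import *
z=np.load("side.npz");im=z["im"];P=z["P"]
hsv=cv2.cvtColor(im,cv2.COLOR_RGB2HSV)
H,S,V=[hsv[...,i].astype(int) for i in range(3)]
def blob(m,name):
    n,l,st,c=cv2.connectedComponentsWithStats(m.astype(np.uint8))
    for i in range(1,n):
        if st[i,4]>=12: 
            q=P[l==i];print(name,st[i,4],c[i].round(1),np.nanmedian(q,0).round(4),np.nanmin(q,0).round(3),np.nanmax(q,0).round(3))
sat=(S>120)&(V>90); roi=np.zeros_like(sat);roi[225:300,215:310]=1
for n,(a,b) in dict(red=(0,8),yel=(22,38),grn=(45,80),blu=(100,130)).items(): blob(sat&roi&(H>=a)&(H<=b),n)
print("supply");m=(P[...,2]>0.16)&(P[...,2]<.2);m[:150]=0;m[225:]=0;m[:,:160]=0;m[:,280:]=0;blob(m,"sup")
big=cv2.resize(im[90:175,200:330],None,fx=6,fy=6,interpolation=cv2.INTER_CUBIC);save(big,"slider.png")
# slider: heights 0.01..0.045 in ROI
r=np.zeros_like(m);r[98:165,222:262]=1;m=r&(P[...,2]>0.010)&(P[...,2]<.06);blob(m,"sl")
q=P[m][:,:2].astype(np.float32);print(cv2.minAreaRect(q))
r[:]=0;r[225:305,238:280]=1;m=r&(P[...,2]>0.010)&(P[...,2]<.07);blob(m,"strip");q=P[m][:,:2].astype(np.float32);print(cv2.minAreaRect(q))
for n,(v,u) in dict(bottle=(172,296),tube=(160,287),tape=(300,312)).items(): print(n,P[v,u].round(3))
E
```

```text
red 13 [301. 237.] [0.3783 0.3376 0.005 ] [0.361 0.334 0.   ] [0.395 0.339 0.011]
red 70 [256.6 249.2] [0.5076 0.3813 0.0578] [0.495 0.368 0.055] [0.52  0.392 0.062]
red 26 [245.7 255.7] [0.5385 0.3825 0.021 ] [ 0.535  0.362 -0.001] [0.543 0.395 0.026]
red 28 [267.2 254.2] [0.4793 0.3832 0.0202] [ 0.475  0.37  -0.005] [0.484 0.396 0.029]
yel 71 [255.5 234.8] [0.5068 0.339  0.0578] [0.494 0.326 0.054] [0.519 0.353 0.063]
yel 29 [245.  241.3] [0.5371 0.3381 0.0201] [0.533 0.324 0.013] [0.541 0.353 0.026]
yel 26 [266.2 239.9] [0.4778 0.3417 0.0199] [0.473 0.329 0.003] [0.482 0.353 0.028]
yel 59 [223.3 251.1] [0.5974 0.3694 0.0421] [0.587 0.357 0.038] [0.609 0.382 0.048]
yel 65 [294.9 269.6] [0.4128 0.443  0.0426] [0.401 0.432 0.036] [0.424 0.455 0.046]
grn 74 [258.6 279.9] [0.511  0.4648 0.0581] [0.499 0.453 0.052] [0.523 0.476 0.062]
grn 22 [269.5 284. ] [0.4832 0.467  0.0196] [0.48  0.454 0.013] [0.486 0.48  0.023]
grn 30 [247.  285.5] [0.5426 0.4644 0.0197] [0.539 0.451 0.016] [0.546 0.478 0.025]
blu 76 [257.  264.4] [0.511  0.4229 0.058 ] [0.5   0.409 0.053] [0.522 0.436 0.063]
blu 
[... 193 characters left out ...]
 [0.6151 0.2078 0.1618] [0.484 0.148 0.16 ] [0.729 0.261 0.179]
sup 72 [259.6 166.3] [0.477  0.1851 0.1612] [0.47  0.153 0.16 ] [0.491 0.234 0.164]
sup 27 [261.3 186.9] [0.4792 0.2519 0.1611] [0.472 0.238 0.16 ] [0.491 0.261 0.164]
sl 1098 [244.8 123.7] [ 0.5041 -0.0895  0.023 ] [ 0.439 -0.187  0.01 ] [0.548 0.058 0.043]
((0.4965031147003174, -0.06354120373725891), (0.24672317504882812, 0.09429853409528732), 83.97103881835938)
strip 1483 [256.9 264.4] [0.5111 0.4186 0.0312] [0.474 0.305 0.01 ] [0.547 0.501 0.063]
((0.5104144215583801, 0.40283942222595215), (0.1968809813261032, 0.06689469516277313), 87.8366470336914)
bottle [0.372 0.166 0.079]
tube [0.383 0.081 0.017]
tape [0.377 0.519 0.009]
```

View pics/slider.png

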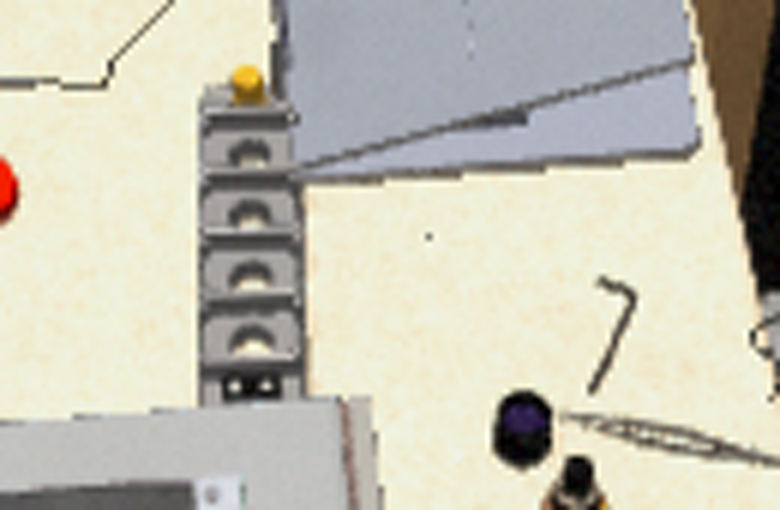

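The crop confirms the brass knob at the slider's right (-y) end, crop (247,82), and the black stop near the supply, crop (250,385). All four bays are empty. Next I'll get a height map and a finer slider fit.

```bash
python3 - <<'E'
from h import *
pts=[]
for n in("side","scene"):
    z=np.load(n+".npz");q=z["P"].reshape(-1,3);pts.append(q[np.isfinite(q[:,0])])
q=np.vstack(pts)
xs=np.arange(.3,.8,.05);ys=np.arange(-.25,.7,.05)
print("cols x",xs.round(2))
for y in ys[::-1]:
    r=[]
    for x in xs:
        s=q[(abs(q[:,0]-x-.025)<.025)&(abs(q[:,1]-y-.025)<.025)];r.append(int(1000*np.percentile(s[:,2],98)) if len(s)>3 else -1)
    print(round(y,2),r)
z=np.load("side.npz");im=z["im"];P=z["P"]
hsv=cv2.cvtColor(im,cv2.COLOR_RGB2HSV);r=np.zeros(im.shape[:2],bool);r[95:110,230:255]=1
m=r&(hsv[...,1]>120)&(P[...,2]>.02);print("knob",m.sum(),np.nanmedian(P[m],0).round(4),P[m][:,2].max(), P[m].min(0).round(3),P[m].max(0).round(3))
r[:]=0;r[103:170,228:258]=1
for lo,hi in((.0255,.036),(.012,.020)):
    m=r&(P[...,2]>lo)&(P[...,2]<hi);p=P[m]
    for y0 in np.arange(-.17,.06,.014):
        s=p[(p[:,1]>=y0)&(p[:,1]<y0+.014)]
        if len(s)>5: print(lo,round(y0+.007,3),len(s),s.min(0).round(4)[0],s.max(0).round(4)[0],s[:,2].mean().round(4))
E
```

```text
cols x [0.3  0.35 0.4  0.45 0.5  0.55 0.6  0.65 0.7  0.75]
0.65 [12, 2, 2, 393, 367, 336, 326, 302, 301, 198]
0.6 [17, 2, 1, 384, 37, 179, 180, 34, 31, 220]
0.55 [10, 13, 12, 2, 164, 197, 178, 31, 2, 144]
0.5 [11, 13, 13, 2, 8, 170, 2, 114, 109, 291]
0.45 [26, 37, 43, 58, 60, 2, 2, 123, 292, 292]
0.4 [18, 41, 44, 58, 60, 2, 2, 122, 292, 292]
0.35 [9, 2, 2, 58, 60, 43, 43, 122, 292, 293]
0.3 [12, 11, 12, 59, 60, 2, 2, 123, 292, 293]
0.25 [10, 13, 13, 160, 161, 160, 160, 161, 162, -1]
0.2 [22, 9, 23, 161, 171, 175, 176, 173, 163, 3]
0.15 [21, 97, 23, 162, 168, 173, 174, 171, 164, 3]
0.1 [2, 31, 2, 39, 0, -1, 161, 161, 162, 3]
0.05 [8, 30, 3, 16, 27, 1, -1, 156, 153, 147]
-0.0 [5, 2, 3, 26, 32, 3, 2, 159, 160, 154]
-0.05 [4, 3, 2, 30, 32, 4, 2, 160, 161, 161]
-0.1 [75, 58, 43, 31, 30, 2, 3, 159, 161, 161]
-0.15 [76, 60, 46, 32, 33, 1, 10, 158, 161, 161]
-0.2 [77, 61, 47, 34, 38, 16, 42, 158, 161, 162]
-0.25 [76, 60, 48, 33, 4, 4, 3, 157, 160, 157]
knob 24 [ 0.5075 -0.1464  0.0358] 0.04263794138452748 [ 0.5   -0.155  0.026] [ 0.514 -0.14   0.043]
0.0255 -0.149 24 0.4537 0.5142 0.0302
0.0
[... 216 characters left out ...]
 0.0295
0.0255 0.033 36 0.497 0.5473 0.03
0.0255 0.047 20 0.5043 0.5364 0.0277
0.0255 0.061 7 0.5087 0.5275 0.0283
0.012 -0.163 18 0.4869 0.5308 0.0159
0.012 -0.149 16 0.4873 0.5314 0.0178
0.012 -0.135 23 0.4893 0.5364 0.0168
0.012 -0.121 35 0.4863 0.5343 0.016
0.012 -0.107 16 0.4587 0.5313 0.0164
0.012 -0.093 30 0.4593 0.5398 0.0153
0.012 -0.079 41 0.4871 0.5394 0.0156
0.012 -0.065 14 0.4919 0.5345 0.0162
0.012 -0.051 28 0.4938 0.5424 0.0162
0.012 -0.037 39 0.4909 0.5404 0.0156
0.012 -0.023 16 0.4921 0.5407 0.0154
0.012 -0.009 27 0.5009 0.5453 0.0157
0.012 0.005 39 0.4947 0.5434 0.0157
0.012 0.019 18 0.496 0.5439 0.0158
0.012 0.033 14 0.4946 0.5478 0.0164
0.012 0.047 18 0.4985 0.5465 0.0161
```

```bash
python3 - <<'E'
from h import *
pts=[]
for n in("side","scene"):
    z=np.load(n+".npz");q=z["P"].reshape(-1,3);pts.append(q[np.isfinite(q[:,0])])
for k,q in enumerate(pts):
    for x in np.arange(.40,.70,.02):
        r=[]
        for a,b in((.02,.08),(.08,.13),(.13,.18),(.18,.25),(.25,.4)):
            s=q[(q[:,0]>=x)&(q[:,0]<x+.02)&(q[:,2]>a)&(q[:,2]<b)&(q[:,1]>.49)&(q[:,1]<.75)]
            r.append(np.sort(s[:,1])[min(2,len(s)-1)].round(3) if len(s) else None)
        print(k,x.round(2),r)
p=ctrl.camera_params("wrist");print(np.round(p["hand_eye"],3))
E
```

```text
0 0.4 [None, None, None, None, None]
0 0.42 [None, None, None, None, None]
0 0.44 [None, None, None, None, np.float64(0.655)]
0 0.46 [None, None, None, None, np.float64(0.647)]
0 0.48 [np.float64(0.648), None, None, None, np.float64(0.65)]
0 0.5 [np.float64(0.65), None, None, np.float64(0.693), np.float64(0.653)]
0 0.52 [np.float64(0.59), None, None, np.float64(0.691), np.float64(0.655)]
0 0.54 [np.float64(0.571), np.float64(0.573), np.float64(0.567), np.float64(0.565), np.float64(0.659)]
0 0.56 [np.float64(0.576), None, np.float64(0.546), np.float64(0.56), np.float64(0.66)]
0 0.58 [np.float64(0.601), None, np.float64(0.55), np.float64(0.63), np.float64(0.661)]
0 0.6 [None, None, np.float64(0.572), np.float64(0.612), np.float64(0.663)]
0 0.62 [None, None, np.float64(0.61), np.float64(0.633), np.float64(0.664)]
0 0.64 [np.float64(0.593), None, None, np.float64(0.659), np.float64(0.675)]
0 0.66 [np.float64(0.491), np.float64(0.49), None, np.float64(0.653), np.float64(0.677)]
0 0.68 [np.float64(0.5), np.float64(0.49), None, np.float64(0.654), np.float64(0.686)]
1 0.4 [np.float64(0.726),
[... 506 characters left out ...]
p.float64(0.666)]
1 0.56 [np.float64(0.574), np.float64(0.553), np.float64(0.549), np.float64(0.666), np.float64(0.666)]
1 0.58 [np.float64(0.59), None, np.float64(0.583), np.float64(0.656), np.float64(0.679)]
1 0.6 [np.float64(0.592), None, np.float64(0.586), np.float64(0.735), np.float64(0.675)]
1 0.62 [np.float64(0.593), np.float64(0.693), np.float64(0.615), None, np.float64(0.683)]
1 0.64 [np.float64(0.501), np.float64(0.68), np.float64(0.731), None, None]
1 0.66 [np.float64(0.496), None, None, None, None]
1 0.68 [np.float64(0.5), np.float64(0.5), None, None, None]
[[-0.001 -0.955 -0.297  0.082]
 [ 1.    -0.001 -0.    -0.   ]
 [ 0.    -0.297  0.955 -0.162]
 [ 0.     0.     0.     1.   ]]
```

Microscope parts stand at about (0.56, 0.55, up to 0.2 m), beside the wrist camera's position when I pick green, so I'll tilt the tool for that cube. I'll start with red, the safest.

>>> step_arm:
  targets:
    - [2.4, -1.9, 0.4, 0, 0, -6, 1]
    - [2.4, -1.9, 0.4, 0, 0, -6, 1]
    - [2.4, -1.9, 0.4, 0, 0, -6, 1]
    - [2.4, -1.9, 0.4, 0, 0, -6, 1]
    - [2.4, -1.9, 0.4, 0, 0, -6, 1]
  force: 20

```text
time: 0.57
position: [0.3473, 0.5131, 0.2424]
tool_rot: [1.344, 2.839, -0.001]
ft_force: [0.0, -0.4, -0.8]
grip_width: 0.999
grip_force: 0.0
```

>>> step_arm:
  targets:
    - [2.4, -1.9, 0.4, 0, 0, -6, 1]
    - [2.4, -1.9, 0.4, 0, 0, -6, 1]
    - [2.4, -1.9, 0.4, 0, 0, -6, 1]
    - [2.4, -1.9, 0.4, 0, 0, -6, 1]
    - [2.4, -1.9, 0.4, 0, 0, -6, 1]

```text
time: 0.98
position: [0.4673, 0.4181, 0.2625]
tool_rot: [-2.034, -2.395, 0.001]
ft_force: [-0.2, 0.8, 1.2]
grip_width: 0.997
grip_force: 0.0
```

>>> step_arm:
  targets:
    - [2.1, -1.9, 0, 0, 0, -6, 1]
    - [2.1, -1.9, 0, 0, 0, -6, 1]
    - [0, 0, 0, 0, 0, 0, 1]
    - [0, 0, 0, 0, 0, 0, 1]
    - [0, 0, 0, 0, 0, 0, 1]

```text
time: 1.4
position: [0.5078, 0.3819, 0.2622]
tool_rot: [-2.265, -2.176, 0.001]
ft_force: [-0.2, 0.6, 0.3]
grip_width: 1.002
grip_force: 0.0
```

```bash
cat > strip.py <<'E'
from h import *
im,d,P,K,T=grab("wrist");save(im,"w1.png")
hsv=cv2.cvtColor(im,cv2.COLOR_RGB2HSV);H,S,V=[hsv[...,i].astype(int) for i in range(3)]
Z=P[...,2]
for n,(a,b) in dict(red=(0,8),yel=(22,38),grn=(45,80),blu=(100,130)).items():
    m=(S>120)&(V>80)&(H>=a)&(H<=b)&(Z>0.005)&(Z<.08)
    k,l,st,c=cv2.connectedComponentsWithStats(m.astype(np.uint8))
    for i in range(1,k):
        if st[i,4]>60:
            q=P[l==i];print(n,st[i,4],c[i].round(),q.mean(0).round(4),((q.min(0)+q.max(0))/2).round(4),(q.max(0)-q.min(0)).round(3))
E
python3 strip.py
```

```text
red 78 [235. 160.] [0.4788 0.3843 0.0207] [0.4789 0.3839 0.0209] [0.006 0.027 0.007]
red 78 [277. 161.] [0.5379 0.3816 0.0216] [0.5377 0.3818 0.0225] [0.007 0.026 0.009]
red 313 [256. 167.] [0.5072 0.3818 0.0593] [0.5072 0.3818 0.0595] [0.025 0.025 0.004]
red 139 [159. 217.] [0.3555 0.2983 0.0115] [0.3547 0.2949 0.0102] [0.12  0.029 0.007]
red 126 [141. 232.] [0.3208 0.2726 0.0082] [0.3177 0.2726 0.0081] [0.037 0.02  0.006]
yel 118 [92. 88.] [0.299  0.4883 0.0269] [0.2985 0.4881 0.0269] [0.015 0.018 0.005]
yel 254 [180. 121.] [0.4127 0.4433 0.0434] [0.4129 0.4433 0.0436] [0.022 0.021 0.004]
yel 185 [321. 170.] [0.5958 0.3708 0.0433] [0.596  0.3698 0.0434] [0.021 0.021 0.005]
yel 69 [277. 189.] [0.5362 0.3399 0.0214] [0.5362 0.3398 0.021 ] [0.005 0.026 0.009]
yel 259 [256. 198.] [0.5064 0.3393 0.0593] [0.5055 0.3398 0.0593] [0.026 0.024 0.004]
grn 66 [234.  99.] [0.4822 0.467  0.0202] [0.4821 0.4677 0.0203] [0.005 0.024 0.006]
grn 336 [255.  99.] [0.51   0.4656 0.0594] [0.51   0.4655 0.0596] [0.024 0.023 0.004]
blu 68 [235. 130.] [0.4803 0.4268 0.0203] [0.4802 0.4263 0.0203] [0.005 0.024 0.007]
blu 70 [278. 131.] [0.5394 0.4228 0.0217] [0.5399 0.4233 0.0215] [0.006 0.026 0.007]
blu 342 [257. 134.] [0.5103 0.4242 0.0593] [0.5102 0.4238 0.0592] [0.024 0.025 0.004]
```

View pics/w1.png

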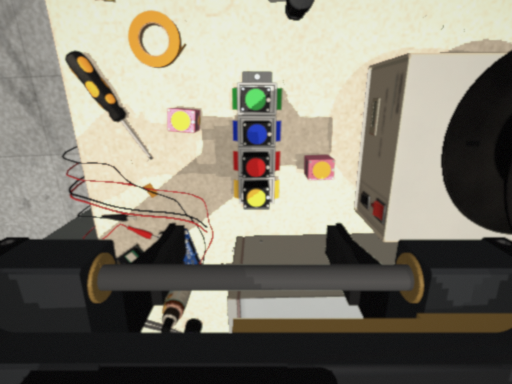

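The wrist view agrees with the side view to about 1 mm: red (256,167) is at (0.508, 0.382), glass top at 0.059 m, row yaw -2.6°. Descending on red.

>>> step_arm:
  targets:
    - [0, 0, -4, 0, 0, 0, 1]
    - [0, 0, -4, 0, 0, 0, 1]
    - [0, 0, -4, 0, 0, 0, 1]
    - [0, 0, -4, 0, 0, 0, 1]
    - [0, 0, -3, 0, 0, 0, 1]

```text
time: 1.87
position: [0.5054, 0.382, 0.069]
tool_rot: [-2.262, -2.178, 0.005]
ft_force: [0.3, 0.1, -0.0]
grip_width: 1.0
grip_force: 0.0
```

>>> step_arm:
  targets:
    - [0, 0, -1.5, 0, 0, 0, 1]
    - [0, 0, -1.5, 0, 0, 0, 1]
    - [0, 0, -0.3, 0, 0, 0, 1]
    - [0, 0, 0, 0, 0, 0, 1]
    - [0, 0, 0, 0, 0, 0, 1]

```text
time: 2.28
position: [0.5082, 0.3825, 0.0404]
tool_rot: [-2.265, -2.176, -0.002]
ft_force: [-0.3, -0.8, 0.3]
grip_width: 1.0
grip_force: 0.0
```

>>> step_arm:
  targets:
    - [0, 0, 0, 0, 0, 0, 0.3]
    - [0, 0, 0, 0, 0, 0, 0.3]
    - [0, 0, 0, 0, 0, 0, 0.3]
    - [0, 0, 0, 0, 0, 0, 0.3]
    - [0, 0, 0, 0, 0, 0, 0.3]
  force: 20

```text
time: 2.7
position: [0.5087, 0.3814, 0.0401]
tool_rot: [2.267, 2.175, 0.001]
ft_force: [0.1, 0.3, -0.2]
grip_width: 0.708
grip_force: 0.0
```

>>> step_arm:
  targets:
    - [0, 0, 0, 0, 0, 0, 0.3]
    - [0, 0, 0, 0, 0, 0, 0.3]
    - [0, 0, 0, 0, 0, 0, 0.3]
    - [0, 0, 0, 0, 0, 0, 0.3]
    - [0, 0, 0, 0, 0, 0, 0.3]

```text
time: 3.12
position: [0.5084, 0.3813, 0.0395]
tool_rot: [2.267, 2.175, -0.0]
ft_force: [0.7, 0.4, 0.4]
grip_width: 0.409
grip_force: 20.0
```

>>> step_arm:
  targets:
    - [0, 0, 0, 0, 0, 0, 0.3]
    - [0, 0, 0, 0, 0, 0, 0.3]
    - [0, 0, 0, 0, 0, 0, 0.3]
    - [0, 0, 0.5, 0, 0, 0, 0.3]
    - [0, 0, 1, 0, 0, 0, 0.3]

```text
time: 3.53
position: [0.5074, 0.3805, 0.0535]
tool_rot: [-2.267, -2.175, 0.005]
ft_force: [-0.5, -0.3, -1.0]
grip_width: 0.414
grip_force: 20.0
```

>>> step_arm:
  targets:
    - [0, 0, 3, 0, 0, 0, 0.3]
    - [0, 0, 4, 0, 0, 0, 0.3]
    - [0, 0, 4, 0, 0, 0, 0.3]
    - [0, 0, 4, 0, 0, 0, 0.3]
    - [0, 0, 4, 0, 0, 0, 0.3]

```text
time: 3.95
position: [0.5083, 0.3809, 0.2476]
tool_rot: [2.267, 2.174, 0.002]
ft_force: [1.3, 0.0, -1.8]
grip_width: 0.412
grip_force: 20.0
```

>>> step_arm:
  targets:
    - [0, -1, 3.5, 0, 0, 0, 0.3]
    - [0, -3, 0, 0, 0, 0, 0.3]
    - [0, -4, 0, 0, 0, -1, 0.3]
    - [0, -4, 0, 0, 0, -1, 0.3]
    - [0, -4, 0, 0, 0, 0, 0.3]

```text
time: 4.37
position: [0.5083, 0.2195, 0.2807]
tool_rot: [2.305, 2.134, 0.002]
ft_force: [-0.0, -1.0, -1.2]
grip_width: 0.411
grip_force: 20.0
```

>>> step_arm:
  targets:
    - [0, -4, 0, 0, 0, 0, 0.3]
    - [0, -4, 0, 0, 0, 0, 0.3]
    - [0, -4, 0, 0, 0, 0, 0.3]
    - [0, -4, 0, 0, 0, 0, 0.3]
    - [0, -4, 0, 0, 0, 0, 0.3]

```text
time: 4.78
position: [0.508, 0.0191, 0.2807]
tool_rot: [2.305, 2.134, 0.003]
ft_force: [0.6, 0.1, -1.3]
grip_width: 0.411
grip_force: 20.0
```

>>> step_arm:
  targets:
    - [0.4, -4, 0, 0, 0, 0, 0.3]
    - [0, -4, 0, 0, 0, 0, 0.3]
    - [0, -3, 0, 0, 0, 0, 0.3]
    - [0, -2, 0, 0, 0, 0, 0.3]
    - [0, 0, 0, 0, 0, 0, 0.3]

```text
time: 5.2
position: [0.5114, -0.1154, 0.2809]
tool_rot: [2.313, 2.122, -0.0]
ft_force: [-0.2, -1.1, -1.0]
grip_width: 0.411
grip_force: 20.0
```

```bash
python3 - <<'E'
from h import *
im,d,P,K,T=grab("wrist");np.savez("w2",im=im,P=P,K=K,T=T)
s=ctrl.get_state();print(s["position"].round(4))
big=cv2.resize(im[0:260,120:400],None,fx=2.6,fy=2.2,interpolation=cv2.INTER_CUBIC);save(big,"w2.png")
Z=P[...,2];m=(P[...,0]>.46)&(P[...,0]<.57)&(P[...,1]<.075)&(P[...,1]>-.18)
for y0 in np.arange(-.166,.074,.006):
    s=P[m&(P[...,1]>=y0)&(P[...,1]<y0+.006)&(Z>.010)&(Z<.045)]
    if len(s)>5:
        x0=np.median(s[:,0]);c=s[abs(s[:,0]-x0)<.010][:,2]
        t=s[s[:,2]>.024]
        print(round(y0+.003,3),len(s),s[:,0].min().round(4),s[:,0].max().round(4),"midZ",np.percentile(c,90).round(4) if len(c) else None,"hi",len(t),(t[:,0].min().round(4),t[:,0].max().round(4)) if len(t) else "")
E
```

```text
[ 0.5119 -0.112   0.2806]
-0.163 149 0.4601 0.5318 midZ 0.0256 hi 61 (np.float64(0.4601), np.float64(0.507))
-0.157 157 0.4605 0.532 midZ 0.0239 hi 79 (np.float64(0.4605), np.float64(0.5149))
-0.151 192 0.4602 0.5344 midZ 0.0396 hi 105 (np.float64(0.4602), np.float64(0.5154))
-0.145 231 0.4605 0.533 midZ 0.0391 hi 108 (np.float64(0.4605), np.float64(0.5156))
-0.139 120 0.4612 0.5326 midZ 0.026 hi 68 (np.float64(0.4612), np.float64(0.5326))
-0.133 259 0.4603 0.537 midZ 0.0324 hi 199 (np.float64(0.4603), np.float64(0.5347))
-0.127 221 0.4601 0.5359 midZ 0.0288 hi 85 (np.float64(0.4601), np.float64(0.5351))
-0.121 167 0.4605 0.5348 midZ 0.0246 hi 65 (np.float64(0.4605), np.float64(0.4856))
-0.115 154 0.4602 0.537 midZ 0.0255 hi 63 (np.float64(0.4602), np.float64(0.4845))
-0.109 153 0.4604 0.5356 midZ 0.0256 hi 68 (np.float64(0.4604), np.float64(0.4851))
-0.103 184 0.4613 0.5367 midZ 0.0236 hi 64 (np.float64(0.4613), np.float64(0.5367))
-0.097 198 0.4604 0.5388 midZ 0.0278 hi 103 (np.float64(0.4605), np.float64(0.5388))
-0.091 196 0.4856 0.5391 midZ 0.0326 hi 154 (np.float64(0.4856), np.
[... 1058 characters left out ...]
0.011 95 0.4955 0.5441 midZ 0.0171 hi 0 
0.017 106 0.4949 0.5444 midZ 0.0145 hi 0 
0.023 172 0.4955 0.5469 midZ 0.0171 hi 8 (np.float64(0.543), np.float64(0.5469))
0.029 256 0.4946 0.5473 midZ 0.0308 hi 107 (np.float64(0.4946), np.float64(0.5473))
0.035 154 0.495 0.5459 midZ 0.0325 hi 142 (np.float64(0.495), np.float64(0.5459))
0.041 199 0.4978 0.5461 midZ 0.028 hi 62 (np.float64(0.5079), np.float64(0.5365))
0.047 192 0.497 0.5466 midZ 0.0298 hi 121 (np.float64(0.508), np.float64(0.5368))
0.053 192 0.4979 0.5469 midZ 0.0297 hi 119 (np.float64(0.5087), np.float64(0.5374))
0.059 148 0.4981 0.5475 midZ 0.0291 hi 66 (np.float64(0.5093), np.float64(0.5376))
0.065 85 0.4989 0.5475 midZ 0.0174 hi 0
```

View pics/w2.png

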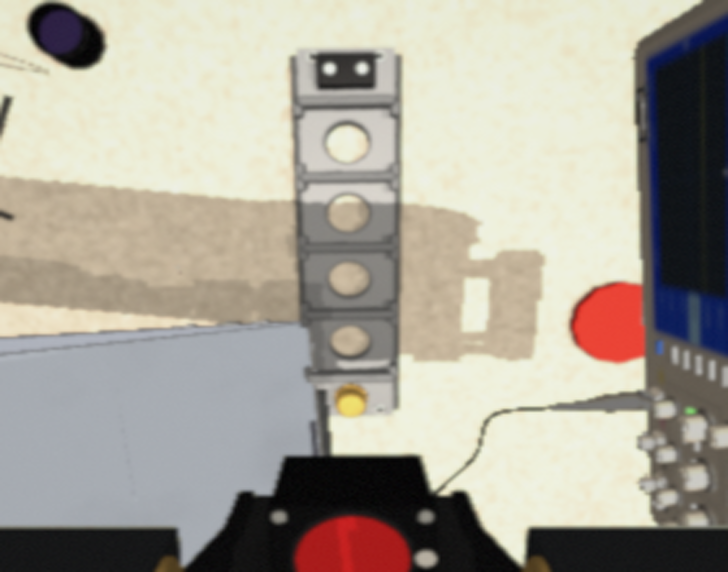

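The wrist view shows all four bays clear: crop (348,142), (348,212), (348,278), (350,340). The stop is at the far end (346,70) and the knob at (350,400). The fits from both cameras agree within 1 mm. The red bay is at (0.517, -0.030).

>>> step_arm:
  targets:
    - [0.5, 2.7, 0, 0, 0, 0, 0.3]
    - [0, 2.7, -3, 0, 0, 0, 0.3]
    - [0, 2.6, -4, 0, 0, 0, 0.3]
    - [0, 0, -4, 0, 0, 0, 0.3]
    - [0, 0, -3, 0, 0, 0, 0.3]

```text
time: 5.67
position: [0.5164, -0.028, 0.1425]
tool_rot: [-2.297, -2.14, 0.0]
ft_force: [-0.9, 0.4, -2.5]
grip_width: 0.415
grip_force: 20.0
```

>>> step_arm:
  targets:
    - [0, 0, -2, 0, 0, 0, 0.3]
    - [0, 0, 0, 0, 0, 0, 0.3]
    - [0, 0, 0, 0, 0, 0, 0.3]
    - [0, 0, 0, 0, 0, 0, 0.3]
    - [0, 0, 0, 0, 0, 0, 0.3]

```text
time: 6.08
position: [0.5191, -0.0316, 0.1269]
tool_rot: [2.303, 2.134, 0.005]
ft_force: [0.6, -0.4, -1.6]
grip_width: 0.412
grip_force: 20.0
```

>>> step_arm:
  targets:
    - [0, 0, 0, 0, 0, 0, 0.3]
    - [0, 0, 0, 0, 0, 0, 0.3]
    - [0, 0, 0, 0, 0, 0, 0.3]
    - [0, 0, 0, 0, 0, 0, 0.3]
    - [0, 0, 0, 0, 0, 0, 0.3]

```text
time: 6.5
position: [0.5175, -0.032, 0.1248]
tool_rot: [2.305, 2.135, 0.001]
ft_force: [-0.5, -1.0, -2.1]
grip_width: 0.411
grip_force: 20.0
```

>>> step_arm:
  targets:
    - [0, 0, -3, 0, 0, 0, 0.3]
    - [0, 0, -2.5, 0, 0, 0, 0.3]
    - [0, 0, -1.5, 0, 0, 0, 0.3]
    - [0, 0, 0, 0, 0, 0, 0.3]
    - [0, 0, 0, 0, 0, 0, 0.3]

```text
time: 6.92
position: [0.5169, -0.0322, 0.0542]
tool_rot: [-2.304, -2.134, 0.003]
ft_force: [-0.1, -0.9, -0.8]
grip_width: 0.41
grip_force: 20.0
```

>>> step_arm:
  targets:
    - [0, 0, -0.3, 0, 0, 0, 0.3]
    - [0, 0, -0.3, 0, 0, 0, 0.3]
    - [0, 0, -0.3, 0, 0, 0, 0.3]
    - [0, 0, -0.2, 0, 0, 0, 0.3]
    - [0, 0, 0, 0, 0, 0, 0.3]

```text
time: 7.33
position: [0.5174, -0.032, 0.0436]
tool_rot: [-2.305, -2.135, -0.0]
ft_force: [0.1, -0.1, -1.5]
grip_width: 0.42
grip_force: 20.0
```

>>> step_arm:
  targets:
    - [0, 0.1, -0.1, 0, 0, 0, 0.3]
    - [0, 0, -0.1, 0, 0, 0, 0.3]
    - [0, 0, -0.1, 0, 0, 0, 0.3]
    - [0, 0, 0, 0, 0, 0, 0.3]
    - [0, 0, 0, 0, 0, 0, 0.3]

```text
time: 7.75
position: [0.5174, -0.031, 0.0406]
tool_rot: [2.305, 2.135, -0.0]
ft_force: [-0.2, -0.1, -1.0]
grip_width: 0.41
grip_force: 20.0
```

>>> step_arm:
  targets:
    - [0, 0, -0.1, 0, 0, 0, 0.3]
    - [0, 0, 0, 0, 0, 0, 0.3]
    - [0, 0, 0, 0, 0, 0, 0.3]
    - [0, 0, 0, 0, 0, 0, 0.3]
    - [0, 0, 0, 0, 0, 0, 0.3]

```text
time: 8.17
position: [0.5175, -0.031, 0.0397]
tool_rot: [2.305, 2.135, 0.0]
ft_force: [0.9, -0.1, -1.7]
grip_width: 0.411
grip_force: 20.0
```

>>> step_arm:
  targets:
    - [0, 0, -0.1, 0, 0, 0, 0.3]
    - [0, 0, 0, 0, 0, 0, 0.3]
    - [0, 0, 0, 0, 0, 0, 0.3]
    - [0, 0, 0, 0, 0, 0, 0.3]
    - [0, 0, 0, 0, 0, 0, 0.3]

```text
time: 8.58
position: [0.5176, -0.031, 0.0395]
tool_rot: [-2.305, -2.135, -0.001]
ft_force: [-2.6, 0.6, 5.5]
grip_width: 0.413
grip_force: 20.0
```

>>> step_arm:
  targets:
    - [0, 0, -0.1, 0, 0, 0, 0.3]
    - [0, 0, 0, 0, 0, 0, 0.3]
    - [0, 0, 0, 0, 0, 0, 0.3]
    - [0, 0, 0, 0, 0, 0, 0.3]
    - [0, 0, 0, 0, 0, 0, 0.3]

```text
time: 9.0
position: [0.5176, -0.031, 0.0394]
tool_rot: [-2.304, -2.134, -0.001]
ft_force: [-6.0, -0.7, 14.1]
grip_width: 0.411
grip_force: 20.0
```

Contact on the floor at z 0.0395. I'll release red and go up.

>>> step_arm:
  targets:
    - [0, 0, 0.1, 0, 0, 0, 0.3]
    - [0, 0, 0, 0, 0, 0, 0.6]
    - [0, 0, 0, 0, 0, 0, 0.6]
    - [0, 0, 0, 0, 0, 0, 0.6]
    - [0, 0, 0, 0, 0, 0, 0.6]

```text
time: 9.42
position: [0.5174, -0.031, 0.0385]
tool_rot: [2.305, 2.135, -0.0]
ft_force: [0.2, 0.8, -0.3]
grip_width: 0.575
grip_force: 0.0
```

>>> step_arm:
  targets:
    - [0, 0, 0.5, 0, 0, 0, 0.62]
    - [0, 0, 1, 0, 0, 0, 0.62]
    - [0, 0, 2, 0, 0, 0, 0.8]
    - [0, 0, 4, 0, 0, 0, 1]
    - [0, 0, 4, 0, 0, 0, 1]

```text
time: 9.83
position: [0.5162, -0.0314, 0.1547]
tool_rot: [-2.305, -2.133, 0.004]
ft_force: [0.8, 0.3, 0.1]
grip_width: 0.767
grip_force: 0.0
```

>>> step_arm:
  targets:
    - [0, 0, 4, 0, 0, 0, 1]
    - [0, 0, 4, 0, 0, 0, 1]
    - [0, 0, 4, 0, 0, 0, 1]
    - [0, 2, 0, 0, 0, 0, 1]
    - [-0.1, 4, 0, 0, 0, 0, 1]

```text
time: 10.25
position: [0.5187, 0.0235, 0.2786]
tool_rot: [2.312, 2.119, 0.01]
ft_force: [-0.2, -0.3, -0.9]
grip_width: 0.994
grip_force: 0.0
```

>>> step_arm:
  targets:
    - [-0.2, 4, 0, 0, 0, 1, 1]
    - [-0.2, 4, 0, 0, 0, 1, 1]
    - [-0.2, 4, 0, 0, 0, 0, 1]
    - [-0.2, 4, 0, 0, 0, 0, 1]
    - [-0.2, 4, 0, 0, 0, 0, 1]

```text
time: 10.67
position: [0.5061, 0.2307, 0.2749]
tool_rot: [2.267, 2.174, 0.002]
ft_force: [0.8, -0.7, 0.3]
grip_width: 1.002
grip_force: 0.0
```

>>> step_arm:
  targets:
    - [-0.1, 4, 0, 0, 0, 0, 1]
    - [0, 4, -1, 0, 0, 0, 1]
    - [0, 2.5, -4, 0, 0, 0, 1]
    - [0, 0.5, -4, 0, 0, 0, 1]
    - [0, 0, -4, 0, 0, 0, 1]

```text
time: 11.08
position: [0.5049, 0.3399, 0.1483]
tool_rot: [-2.262, -2.18, -0.005]
ft_force: [1.4, -1.1, -0.9]
grip_width: 0.999
grip_force: 0.0
```

```bash
python3 - <<'E'
from h import *
im,d,P,K,T=grab("side")
save(cv2.resize(im[90:300,200:330],None,fx=3.6,fy=2.8,interpolation=cv2.INTER_CUBIC),"s2.png")
print(ctrl.get_state()["position"].round(4))
hsv=cv2.cvtColor(im,cv2.COLOR_RGB2HSV);H,S,V=[hsv[...,i].astype(int) for i in range(3)]
m=(S>120)&(V>90)&(H<9)&(P[...,2]>.04)&(P[...,2]<.08);m[170:]=0;q=P[m];print(len(q),q.mean(0).round(4),q.max(0)-q.min(0))
E
```

```text
[0.5006 0.3347 0.1386]<stdin>:6: RuntimeWarning: Mean of empty slice.
  ret = um.true_divide(
Traceback (most recent call last):
ValueError: zero-size array to reduction operation maximum which has no identity
```

>>> step_arm:
  targets:
    - [0, 0, 0, 0, 0, 0, 1]
    - [0, 0, 0, 0, 0, 0, 1]
    - [0, 0, 0, 0, 0, 0, 1]
    - [0, 0, 0, 0, 0, 0, 1]
    - [0, 0, 0, 0, 0, 0, 1]

```text
time: 11.55
position: [0.5069, 0.3366, 0.1513]
tool_rot: [2.268, 2.174, 0.007]
ft_force: [-0.2, 0.5, -0.3]
grip_width: 1.0
grip_force: 0.0
```

View pics/s2.png

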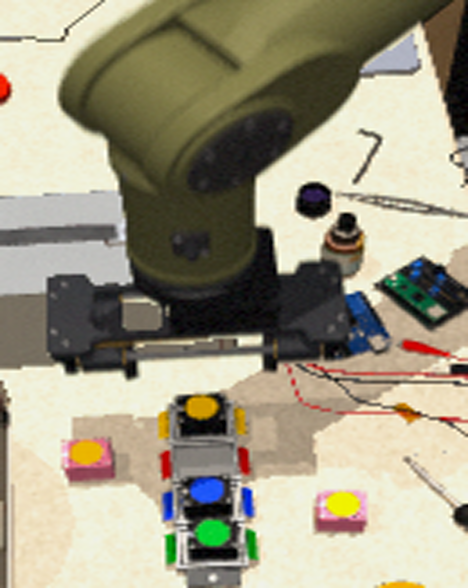

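The picture shows the arm hiding the slider and the gripper (about (200,310)) hovering over the yellow cube (202,408). Nothing else has been disturbed. Descending on yellow.

>>> step_arm:
  targets:
    - [0, 0.2, -4, 0, 0, 0, 1]
    - [0, 0, -3, 0, 0, 0, 1]
    - [0, 0, -3, 0, 0, 0, 1]
    - [0, 0, -1.2, 0, 0, 0, 1]
    - [0, 0, 0, 0, 0, 0, 0.7]

```text
time: 11.97
position: [0.5038, 0.3368, 0.034]
tool_rot: [-2.267, -2.174, 0.008]
ft_force: [-0.1, 0.1, -0.3]
grip_width: 0.971
grip_force: 0.0
```

>>> step_arm:
  targets:
    - [0, 0, 0, 0, 0, 0, 0.5]
    - [0, 0, 0, 0, 0, 0, 0.5]
    - [0, 0, 0, 0, 0, 0, 0.5]
    - [0, 0, 0, 0, 0, 0, 0.5]
    - [0, 0, 0, 0, 0, 0, 0.5]

```text
time: 12.38
position: [0.5062, 0.3386, 0.0377]
tool_rot: [2.267, 2.175, 0.004]
ft_force: [0.0, 0.1, -0.0]
grip_width: 0.631
grip_force: 0.0
```

>>> step_arm:
  targets:
    - [0, 0.1, 0.2, 0, 0, 0, 0.5]
    - [0, 0, 0, 0, 0, 0, 0.3]
    - [0, 0, 0, 0, 0, 0, 0.3]
    - [0, 0, 0, 0, 0, 0, 0.3]
    - [0, 0, 0, 0, 0, 0, 0.3]

```text
time: 12.8
position: [0.5058, 0.3393, 0.0387]
tool_rot: [2.267, 2.174, 0.001]
ft_force: [0.3, -0.4, 1.1]
grip_width: 0.414
grip_force: 20.0
```

>>> step_arm:
  targets:
    - [0, 0, 0, 0, 0, 0, 0.3]
    - [0, 0, 0, 0, 0, 0, 0.3]
    - [0, 0, 0.5, 0, 0, 0, 0.3]
    - [0, 0, 1.5, 0, 0, 0, 0.3]
    - [0, 0, 3, 0, 0, 0, 0.3]

```text
time: 13.22
position: [0.5021, 0.337, 0.0846]
tool_rot: [-2.266, -2.174, 0.015]
ft_force: [-1.5, 0.5, -2.3]
grip_width: 0.413
grip_force: 20.0
```

>>> step_arm:
  targets:
    - [0, 0, 4, 0, 0, 0, 0.3]
    - [0, 0, 4, 0, 0, 0, 0.3]
    - [0, 0, 4, 0, 0, 0, 0.3]
    - [0, 0, 4, 0, 0, 0, 0.3]
    - [0, -1, 3.5, 0, 0, 0, 0.3]

```text
time: 13.63
position: [0.5043, 0.3311, 0.2856]
tool_rot: [-2.263, -2.177, -0.002]
ft_force: [0.7, 0.3, -0.9]
grip_width: 0.411
grip_force: 20.0
```

>>> step_arm:
  targets:
    - [0.3, -4, 0, 0, 0, -1, 0.3]
    - [0.3, -4, 0, 0, 0, -1, 0.3]
    - [0.3, -4, 0, 0, 0, 0, 0.3]
    - [0.3, -4, 0, 0, 0, 0, 0.3]
    - [0.3, -4, 0, 0, 0, 0, 0.3]

```text
time: 14.05
position: [0.5196, 0.1271, 0.2829]
tool_rot: [-2.304, -2.135, 0.001]
ft_force: [0.9, -0.7, -1.9]
grip_width: 0.411
grip_force: 20.0
```

>>> step_arm:
  targets:
    - [0, -4, 0, 0, 0, 0, 0.3]
    - [0, -4, 0, 0, 0, 0, 0.3]
    - [0, -3, -1, 0, 0, 0, 0.3]
    - [0, -0.7, -3, 0, 0, 0, 0.3]
    - [0, 0, -4, 0, 0, 0, 0.3]

```text
time: 14.47
position: [0.5223, 0.008, 0.2055]
tool_rot: [2.309, 2.125, 0.009]
ft_force: [1.0, 1.0, -1.3]
grip_width: 0.412
grip_force: 20.0
```

>>> step_arm:
  targets:
    - [0, 0, -4, 0, 0, 0, 0.3]
    - [0, 0, -4, 0, 0, 0, 0.3]
    - [0, 0, -3, 0, 0, 0, 0.3]
    - [0, 0, 0, 0, 0, 0, 0.3]
    - [0, 0, 0, 0, 0, 0, 0.3]

```text
time: 14.88
position: [0.5188, 0.0119, 0.0922]
tool_rot: [-2.304, -2.133, 0.006]
ft_force: [0.2, -0.8, -1.0]
grip_width: 0.411
grip_force: 20.0
```

>>> step_arm:
  targets:
    - [0, 0, -2.5, 0, 0, 0, 0.3]
    - [0, 0, -1.5, 0, 0, 0, 0.3]
    - [0, 0, -0.5, 0, 0, 0, 0.3]
    - [0, 0, 0, 0, 0, 0, 0.3]
    - [0, 0, 0, 0, 0, 0, 0.3]

```text
time: 15.3
position: [0.522, 0.0123, 0.0503]
tool_rot: [2.304, 2.134, 0.004]
ft_force: [0.7, 0.3, -0.7]
grip_width: 0.411
grip_force: 20.0
```

>>> step_arm:
  targets:
    - [0, 0, -0.3, 0, 0, 0, 0.3]
    - [0, 0, -0.3, 0, 0, 0, 0.3]
    - [0, 0, -0.1, 0, 0, 0, 0.3]
    - [0, 0, 0, 0, 0, 0, 0.3]
    - [0, 0, 0, 0, 0, 0, 0.3]

```text
time: 15.72
position: [0.5205, 0.0121, 0.0414]
tool_rot: [2.305, 2.135, 0.0]
ft_force: [0.4, -0.6, -0.6]
grip_width: 0.412
grip_force: 20.0
```

>>> step_arm:
  targets:
    - [0, 0, -0.1, 0, 0, 0, 0.3]
    - [0, 0, 0, 0, 0, 0, 0.3]
    - [0, 0, 0, 0, 0, 0, 0.3]
    - [0, 0, 0, 0, 0, 0, 0.3]
    - [0, 0, 0, 0, 0, 0, 0.3]

```text
time: 16.13
position: [0.5205, 0.0121, 0.0403]
tool_rot: [2.305, 2.135, 0.0]
ft_force: [0.0, -0.3, -1.9]
grip_width: 0.414
grip_force: 20.0
```

>>> step_arm:
  targets:
    - [0, 0, -0.1, 0, 0, 0, 0.3]
    - [0, 0, 0, 0, 0, 0, 0.3]
    - [0, 0, 0, 0, 0, 0, 0.3]
    - [0, 0, 0, 0, 0, 0, 0.3]
    - [0, 0, 0, 0, 0, 0, 0.3]

```text
time: 16.55
position: [0.5205, 0.0121, 0.0393]
tool_rot: [2.305, 2.135, 0.0]
ft_force: [0.4, -0.3, -1.4]
grip_width: 0.412
grip_force: 20.0
```

>>> step_arm:
  targets:
    - [0, 0, -0.1, 0, 0, 0, 0.3]
    - [0, 0, 0, 0, 0, 0, 0.3]
    - [0, 0, 0, 0, 0, 0, 0.3]
    - [0, 0, 0, 0, 0, 0, 0.3]
    - [0, 0, 0, 0, 0, 0, 0.3]

```text
time: 16.97
position: [0.5207, 0.0121, 0.0386]
tool_rot: [2.305, 2.135, 0.001]
ft_force: [-1.0, 0.6, 3.4]
grip_width: 0.415
grip_force: 20.0
```

>>> step_arm:
  targets:
    - [0, 0, 0, 0, 0, 0, 0.6]
    - [0, 0, 0, 0, 0, 0, 0.6]
    - [0, 0, 0, 0, 0, 0, 0.6]
    - [0, 0, 0, 0, 0, 0, 0.6]
    - [0, 0, 0, 0, 0, 0, 0.6]

```text
time: 17.38
position: [0.5204, 0.0121, 0.0382]
tool_rot: [2.305, 2.135, -0.0]
ft_force: [0.5, -0.2, 0.0]
grip_width: 0.588
grip_force: 0.0
```

>>> step_arm:
  targets:
    - [0, 0, 0.5, 0, 0, 0, 0.62]
    - [0, 0, 1, 0, 0, 0, 0.62]
    - [0, 0, 2, 0, 0, 0, 0.8]
    - [0, 0, 4, 0, 0, 0, 1]
    - [0, 0, 4, 0, 0, 0, 1]

```text
time: 17.8
position: [0.5193, 0.0116, 0.1544]
tool_rot: [-2.305, -2.134, 0.004]
ft_force: [1.7, 0.5, 0.6]
grip_width: 0.765
grip_force: 0.0
```

>>> step_arm:
  targets:
    - [0, 0, 4, 0, 0, 0, 1]
    - [0, 0, 4, 0, 0, 0, 1]
    - [0, 0, 4, 0, 0, 0, 1]
    - [0, 2, 0.5, 0, 0, 0, 1]
    - [0, 4, 0, 0, 0, 0, 1]

```text
time: 18.22
position: [0.5231, 0.0666, 0.2842]
tool_rot: [2.312, 2.118, 0.012]
ft_force: [1.6, 1.0, -1.1]
grip_width: 0.993
grip_force: 0.0
```

>>> step_arm:
  targets:
    - [-0.2, 4, 0, 0, 0, 1, 1]
    - [-0.2, 4, 0, 0, 0, 1, 1]
    - [-0.2, 4, 0, 0, 0, 0, 1]
    - [-0.2, 4, 0, 0, 0, 0, 1]
    - [-0.2, 4, 0, 0, 0, 0, 1]

```text
time: 18.63
position: [0.5101, 0.2737, 0.2797]
tool_rot: [2.267, 2.174, 0.003]
ft_force: [0.5, -0.4, -0.1]
grip_width: 0.998
grip_force: 0.0
```

>>> step_arm:
  targets:
    - [-0.1, 4, 0, 0, 0, 0, 1]
    - [0, 4, 0, 0, 0, 0, 1]
    - [0, 4, -1, 0, 0, 0, 1]
    - [0, 3, -3, 0, 0, 0, 1]
    - [0, 0.2, -4, 0, 0, 0, 1]

```text
time: 19.05
position: [0.508, 0.4335, 0.2017]
tool_rot: [-2.255, -2.183, -0.015]
ft_force: [-0.8, 1.4, -0.3]
grip_width: 0.999
grip_force: 0.0
```

>>> step_arm:
  targets:
    - [0, 0, -4, 0, 0, 0, 1]
    - [0, 0, 0, 0, 0, 0, 1]
    - [0, 0, 0, 0, 0, 0, 1]
    - [0, 0, 0, 0, 0, 0, 1]
    - [0, 0, 0, 0, 0, 0, 1]

```text
time: 19.47
position: [0.5115, 0.4243, 0.1632]
tool_rot: [2.268, 2.173, 0.01]
ft_force: [-0.5, -0.2, -0.7]
grip_width: 1.001
grip_force: 0.0
```

>>> step_arm:
  targets:
    - [0, 0, -4, 0, 0, 0, 1]
    - [0, 0, -4, 0, 0, 0, 1]
    - [0, 0, -3, 0, 0, 0, 1]
    - [0, 0, -0.9, 0, 0, 0, 1]
    - [0, 0, 0, 0, 0, 0, 0.7]

```text
time: 19.88
position: [0.5091, 0.4229, 0.0393]
tool_rot: [2.268, 2.174, -0.003]
ft_force: [0.1, -0.3, 0.1]
grip_width: 0.972
grip_force: 0.0
```

>>> step_arm:
  targets:
    - [0, 0, 0, 0, 0, 0, 0.5]
    - [0, 0, 0, 0, 0, 0, 0.5]
    - [0, 0, 0, 0, 0, 0, 0.5]
    - [0, 0, 0, 0, 0, 0, 0.5]
    - [0, 0, 0, 0, 0, 0, 0.5]

```text
time: 20.3
position: [0.5102, 0.4242, 0.0414]
tool_rot: [2.267, 2.175, 0.004]
ft_force: [-0.4, -1.1, 0.7]
grip_width: 0.629
grip_force: 0.0
```

>>> step_arm:
  targets:
    - [0, 0, -0.1, 0, 0, 0, 0.5]
    - [0, 0, 0, 0, 0, 0, 0.3]
    - [0, 0, 0, 0, 0, 0, 0.3]
    - [0, 0, 0, 0, 0, 0, 0.3]
    - [0, 0, 0, 0, 0, 0, 0.3]

```text
time: 20.72
position: [0.5096, 0.4235, 0.0388]
tool_rot: [2.267, 2.174, 0.0]
ft_force: [0.3, 0.2, 0.6]
grip_width: 0.414
grip_force: 20.0
```

>>> step_arm:
  targets:
    - [0, 0, 0, 0, 0, 0, 0.3]
    - [0, 0, 0, 0, 0, 0, 0.3]
    - [0, 0, 0.5, 0, 0, 0, 0.3]
    - [0, 0, 1.5, 0, 0, 0, 0.3]
    - [0, 0, 3, 0, 0, 0, 0.3]

```text
time: 21.13
position: [0.5064, 0.4215, 0.085]
tool_rot: [-2.267, -2.175, 0.014]
ft_force: [0.4, -0.3, -2.5]
grip_width: 0.413
grip_force: 20.0
```

>>> step_arm:
  targets:
    - [0, 0, 4, 0, 0, 0, 0.3]
    - [0, 0, 4, 0, 0, 0, 0.3]
    - [0, 0, 4, 0, 0, 0, 0.3]
    - [0, 0, 4, 0, 0, 0, 0.3]
    - [0, -2, 3.5, 0, 0, 0, 0.3]

```text
time: 21.55
position: [0.5072, 0.408, 0.2862]
tool_rot: [-2.258, -2.18, -0.003]
ft_force: [-0.8, 1.0, -2.9]
grip_width: 0.415
grip_force: 20.0
```

>>> step_arm:
  targets:
    - [0.1, -4, 0, 0, 0, -1, 0.3]
    - [0.1, -4, 0, 0, 0, -1, 0.3]
    - [0.1, -4, 0, 0, 0, 0, 0.3]
    - [0.1, -4, 0, 0, 0, 0, 0.3]
    - [0, -4, 0, 0, 0, 0, 0.3]

```text
time: 21.97
position: [0.5128, 0.2016, 0.2839]
tool_rot: [-2.304, -2.135, 0.0]
ft_force: [1.4, 0.2, -1.3]
grip_width: 0.412
grip_force: 20.0
```

>>> step_arm:
  targets:
    - [0, -4, 0, 0, 0, 0, 0.3]
    - [0, -4, 0, 0, 0, 0, 0.3]
    - [0, -4, 0, 0, 0, 0, 0.3]
    - [0, -4, 0, 0, 0, 0, 0.3]
    - [0, -4, 0, 0, 0, 0, 0.3]

```text
time: 22.38
position: [0.5126, 0.0017, 0.284]
tool_rot: [-2.304, -2.135, -0.001]
ft_force: [1.4, -0.5, -1.2]
grip_width: 0.412
grip_force: 20.0
```

>>> step_arm:
  targets:
    - [0, -4, 0, 0, 0, 0, 0.3]
    - [0, -2.5, 0, 0, 0, 0, 0.3]
    - [0, -1, 0, 0, 0, 0, 0.3]
    - [0, 0, 0, 0, 0, 0, 0.3]
    - [0, 0, 0, 0, 0, 0, 0.3]

```text
time: 22.8
position: [0.5133, -0.0703, 0.2838]
tool_rot: [-2.304, -2.134, -0.001]
ft_force: [0.1, 1.2, -0.7]
grip_width: 0.409
grip_force: 20.0
```

```bash
cat > chk.py <<'E'
from h import *
import sys
im,d,P,K,T=grab(sys.argv[2]);save(im,sys.argv[1]);print(ctrl.get_state()["position"].round(4))
hsv=cv2.cvtColor(im,cv2.COLOR_RGB2HSV);H,S,V=[hsv[...,i].astype(int) for i in range(3)]
a=np.arctan(.079);bx=np.array([-np.sin(a),-np.cos(a)]);by=np.array([np.cos(a),-np.sin(a)])
o=np.array([.5156+.0004,-.0502])
for n,(lo,hi) in dict(red=(0,8),yel=(22,38),grn=(45,80),blu=(100,130)).items():
    m=(S>100)&(V>60)&(H>=lo)&(H<=hi)&(P[...,2]>.05)&(P[...,2]<.075)&(P[...,1]<.1)&(P[...,0]<.56)
    if m.sum()>30:
        q=P[m];c=((q.min(0)+q.max(0))/2);print(n,m.sum(),c.round(4),q[:,2].mean().round(4),"slider xy mm",((c[:2]-o)@bx*1e3).round(1),((c[:2]-o)@by*1e3).round(1))
E
python3 chk.py w3.png wrist
```

```text
[ 0.5135 -0.0692  0.2837]
red 331 [ 0.5174 -0.0301  0.059 ] 0.0593 slider xy mm -20.1 -0.2
yel 329 [0.5202 0.0134 0.0594] 0.0593 slider xy mm -63.8 -0.8
```

View pics/w3.png

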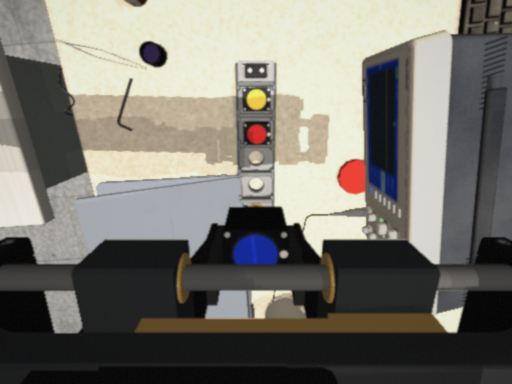

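Red (256,133) and yellow (256,100) are seated centrally, glass at 0.059 m and dots on the far side. Lowering blue.

>>> step_arm:
  targets:
    - [0, -0.1, -4, 0, 0, 0, 0.3]
    - [0, 0, -4, 0, 0, 0, 0.3]
    - [0, 0, -4, 0, 0, 0, 0.3]
    - [0, 0, -4, 0, 0, 0, 0.3]
    - [0, 0, -3, 0, 0, 0, 0.3]

```text
time: 23.27
position: [0.5119, -0.0692, 0.0905]
tool_rot: [-2.298, -2.138, 0.003]
ft_force: [0.3, -0.1, -2.1]
grip_width: 0.414
grip_force: 20.0
```

>>> step_arm:
  targets:
    - [0, 0, -2, 0, 0, 0, 0.3]
    - [0, 0, -1.5, 0, 0, 0, 0.3]
    - [0, 0, -0.5, 0, 0, 0, 0.3]
    - [0, 0, 0, 0, 0, 0, 0.3]
    - [0, 0, 0, 0, 0, 0, 0.3]

```text
time: 23.68
position: [0.5141, -0.0711, 0.0543]
tool_rot: [2.302, 2.137, 0.001]
ft_force: [-0.1, 0.5, -0.8]
grip_width: 0.409
grip_force: 20.0
```

>>> step_arm:
  targets:
    - [0, 0, -0.4, 0, 0, 0, 0.3]
    - [0, 0, -0.3, 0, 0, 0, 0.3]
    - [0, 0, 0, 0, 0, 0, 0.3]
    - [0, 0, 0, 0, 0, 0, 0.3]
    - [0, 0, 0, 0, 0, 0, 0.3]

```text
time: 24.1
position: [0.5137, -0.0725, 0.0472]
tool_rot: [2.305, 2.134, 0.001]
ft_force: [0.2, -0.1, -0.9]
grip_width: 0.409
grip_force: 20.0
```

>>> step_arm:
  targets:
    - [0, 0.1, -0.3, 0, 0, 0, 0.3]
    - [0, 0, -0.2, 0, 0, 0, 0.3]
    - [0, 0, -0.1, 0, 0, 0, 0.3]
    - [0, 0, 0, 0, 0, 0, 0.3]
    - [0, 0, 0, 0, 0, 0, 0.3]

```text
time: 24.52
position: [0.5133, -0.0715, 0.0407]
tool_rot: [-2.305, -2.135, 0.0]
ft_force: [-0.2, -0.3, -1.4]
grip_width: 0.411
grip_force: 20.0
```

>>> step_arm:
  targets:
    - [0, 0, -0.1, 0, 0, 0, 0.3]
    - [0, 0, 0, 0, 0, 0, 0.3]
    - [0, 0, 0, 0, 0, 0, 0.3]
    - [0, 0, 0, 0, 0, 0, 0.3]
    - [0, 0, 0, 0, 0, 0, 0.3]

```text
time: 24.93
position: [0.5135, -0.0714, 0.0399]
tool_rot: [2.305, 2.135, 0.0]
ft_force: [0.1, 0.5, -1.4]
grip_width: 0.41
grip_force: 20.0
```

>>> step_arm:
  targets:
    - [0, 0, -0.1, 0, 0, 0, 0.3]
    - [0, 0, 0, 0, 0, 0, 0.3]
    - [0, 0, 0, 0, 0, 0, 0.3]
    - [0, 0, 0, 0, 0, 0, 0.3]
    - [0, 0, 0, 0, 0, 0, 0.3]

```text
time: 25.35
position: [0.5134, -0.0714, 0.0388]
tool_rot: [2.305, 2.135, -0.0]
ft_force: [0.7, 0.4, -2.2]
grip_width: 0.412
grip_force: 20.0
```

>>> step_arm:
  targets:
    - [0, 0, -0.1, 0, 0, 0, 0.3]
    - [0, 0, 0, 0, 0, 0, 0.3]
    - [0, 0, 0, 0, 0, 0, 0.3]
    - [0, 0, 0, 0, 0, 0, 0.3]
    - [0, 0, 0, 0, 0, 0, 0.3]

```text
time: 25.77
position: [0.5135, -0.0714, 0.0388]
tool_rot: [-2.304, -2.134, -0.0]
ft_force: [-2.4, -0.6, 6.2]
grip_width: 0.411
grip_force: 20.0
```

>>> step_arm:
  targets:
    - [0, 0, 0, 0, 0, 0, 0.6]
    - [0, 0, 0, 0, 0, 0, 0.6]
    - [0, 0, 0, 0, 0, 0, 0.6]
    - [0, 0, 0, 0, 0, 0, 0.6]
    - [0, 0, 0, 0, 0, 0, 0.6]

```text
time: 26.18
position: [0.5135, -0.0714, 0.0378]
tool_rot: [2.305, 2.135, -0.0]
ft_force: [-0.5, -0.4, -0.0]
grip_width: 0.591
grip_force: 0.0
```

>>> step_arm:
  targets:
    - [0, 0, 0.5, 0, 0, 0, 0.62]
    - [0, 0, 1, 0, 0, 0, 0.62]
    - [0, 0, 2, 0, 0, 0, 0.8]
    - [0, 0, 4, 0, 0, 0, 1]
    - [0, 0, 4, 0, 0, 0, 1]

```text
time: 26.6
position: [0.5123, -0.0718, 0.154]
tool_rot: [-2.305, -2.133, 0.004]
ft_force: [1.7, 0.3, -0.8]
grip_width: 0.766
grip_force: 0.0
```

>>> step_arm:
  targets:
    - [0, 0, 4, 0, 0, 0, 1]
    - [0, 0, 4, 0, 0, 0, 1]
    - [0, 2, 4, 0, 0, 0, 1]
    - [0, 3.7, 0.5, 0, 0, 0, 1]
    - [0, 4, 0, 0, 0, 0, 1]

```text
time: 27.02
position: [0.5155, 0.0229, 0.2804]
tool_rot: [2.308, 2.125, 0.012]
ft_force: [1.6, 0.6, -0.5]
grip_width: 0.994
grip_force: 0.0
```

>>> step_arm:
  targets:
    - [0, 4, 0, 0, 0, 1, 1]
    - [0, 4, 0, 0, 0, 1, 1]
    - [0, 4, 0, 0, 0, 0, 1]
    - [0, 4, 0, 0, 0, 0, 1]
    - [0, 4, 0, 0, 0, 0, 1]

```text
time: 27.43
position: [0.5132, 0.2259, 0.2765]
tool_rot: [2.267, 2.174, 0.003]
ft_force: [0.7, -0.3, 0.9]
grip_width: 1.0
grip_force: 0.0
```

>>> step_arm:
  targets:
    - [-0.1, 4, 0, 0, 0, 0, 1]
    - [-0.1, 4, 0, 0, 0, 0, 1]
    - [-0.1, 4, 0, 0, 0, 0, 1]
    - [0, 4, 0, 0, 0, 0, 1]
    - [0, 4, -1, 0, 0, 0, 1]

```text
time: 27.85
position: [0.511, 0.4266, 0.2684]
tool_rot: [2.267, 2.174, 0.008]
ft_force: [1.4, -0.0, 0.2]
grip_width: 1.001
grip_force: 0.0
```

>>> step_arm:
  targets:
    - [0, 3, -3, 0, 0, 0, 1]
    - [0, 1, -4, 0, 0, 0, 1]
    - [0, 0, -4, 0, 0, 0, 1]
    - [0, 0, 0, 0, 0, 0, 1]
    - [0, 0, 0, 0, 0, 0, 1]

```text
time: 28.27
position: [0.5095, 0.4623, 0.1542]
tool_rot: [2.267, 2.174, -0.008]
ft_force: [1.0, -0.2, 1.6]
grip_width: 1.002
grip_force: 0.0
```

>>> step_arm:
  targets:
    - [0, 0, -3, 0, 0, 0, 1]
    - [0, 0, -3, 0, 0, 0, 1]
    - [0, 0, -1, 0, 0, 0, 1]
    - [0, 0, 0, 0, 0, 0, 1]
    - [0, 0, 0, 0, 0, 0, 1]

```text
time: 28.68
position: [0.5119, 0.4641, 0.0886]
tool_rot: [2.268, 2.174, 0.005]
ft_force: [1.2, 0.1, 0.7]
grip_width: 0.998
grip_force: 0.0
```

>>> step_arm:
  targets:
    - [0, 0, -2, 0, 0, 0, 1]
    - [0, 0, -2, 0, 0, 0, 1]
    - [0, 0, -0.8, 0, 0, 0, 1]
    - [0, 0, 0, 0, 0, 0, 0.5]
    - [0, 0, 0, 0, 0, 0, 0.5]

```text
time: 29.1
position: [0.5113, 0.4643, 0.0395]
tool_rot: [2.267, 2.174, 0.003]
ft_force: [-0.1, 0.0, -1.0]
grip_width: 0.919
grip_force: 0.0
```

>>> step_arm:
  targets:
    - [0, 0, 0, 0, 0, 0, 0.5]
    - [0, 0, 0, 0, 0, 0, 0.5]
    - [0, 0, 0, 0, 0, 0, 0.5]
    - [0, 0, 0, 0, 0, 0, 0.5]
    - [0, 0, 0, 0, 0, 0, 0.5]

```text
time: 29.52
position: [0.5106, 0.4639, 0.0381]
tool_rot: [2.267, 2.175, 0.001]
ft_force: [0.8, 0.4, -0.3]
grip_width: 0.566
grip_force: 0.0
```

>>> step_arm:
  targets:
    - [0, 0.1, 0.1, 0, 0, 0, 0.5]
    - [0, 0, 0, 0, 0, 0, 0.3]
    - [0, 0, 0, 0, 0, 0, 0.3]
    - [0, 0, 0, 0, 0, 0, 0.3]
    - [0, 0, 0, 0, 0, 0, 0.3]

```text
time: 29.93
position: [0.5105, 0.4648, 0.0387]
tool_rot: [2.267, 2.175, 0.001]
ft_force: [0.5, 0.6, 0.6]
grip_width: 0.419
grip_force: 19.9
```

>>> step_arm:
  targets:
    - [0, 0, 0, 0, 0, 0, 0.3]
    - [0, 0, 0, 0, 0, 0, 0.3]
    - [0, 0, 0.5, 0, 0, 0, 0.3]
    - [0, 0, 1.5, 0, 0, 0, 0.3]
    - [0, 0, 3, 0, 0, 0, 0.3]

```text
time: 30.35
position: [0.5077, 0.4622, 0.0845]
tool_rot: [2.267, 2.174, -0.015]
ft_force: [-0.7, -0.4, -2.4]
grip_width: 0.413
grip_force: 19.9
```

>>> step_arm:
  targets:
    - [0, 0, 4, 0, 0, 0, 0.3]
    - [0, 0, 4, 0, 0, 0, 0.3]
    - [0, 0, 4, 0, 0, 0, 0.3]
    - [0, 0, 4, 0, 0, 0, 0.3]
    - [0, -3, 3.5, 0, 0, 0, 0.3]

```text
time: 30.77
position: [0.5078, 0.4434, 0.2828]
tool_rot: [-2.256, -2.181, -0.005]
ft_force: [-0.8, 1.4, -1.6]
grip_width: 0.415
grip_force: 19.9
```

>>> step_arm:
  targets:
    - [0, -4, 0, 0, 0, -1, 0.3]
    - [0, -4, 0, 0, 0, -1, 0.3]
    - [0, -4, 0, 0, 0, 0, 0.3]
    - [0, -4, 0, 0, 0, 0, 0.3]
    - [0, -4, 0, 0, 0, 0, 0.3]

```text
time: 31.18
position: [0.5098, 0.2352, 0.2803]
tool_rot: [-2.305, -2.135, 0.001]
ft_force: [1.1, -0.7, -1.9]
grip_width: 0.409
grip_force: 19.9
```

>>> step_arm:
  targets:
    - [0, -4, 0, 0, 0, 0, 0.3]
    - [0, -4, 0, 0, 0, 0, 0.3]
    - [0, -4, 0, 0, 0, 0, 0.3]
    - [0, -4, 0, 0, 0, 0, 0.3]
    - [0, -4, 0, 0, 0, 0, 0.3]

```text
time: 31.6
position: [0.5096, 0.0353, 0.2804]
tool_rot: [-2.305, -2.134, -0.0]
ft_force: [1.4, -0.3, -1.8]
grip_width: 0.41
grip_force: 19.9
```

>>> step_arm:
  targets:
    - [0, -4, 0, 0, 0, 0, 0.3]
    - [0, -4, 0, 0, 0, 0, 0.3]
    - [0, -4, 0, 0, 0, 0, 0.3]
    - [0, -2, 0, 0, 0, 0, 0.3]
    - [0, -0.8, 0, 0, 0, 0, 0.3]

```text
time: 32.02
position: [0.5091, -0.1159, 0.2807]
tool_rot: [2.312, 2.125, -0.001]
ft_force: [-0.8, -0.6, -1.3]
grip_width: 0.413
grip_force: 19.9
```

>>> step_arm:
  targets:
    - [0, 0, 0, 0, 0, 0, 0.3]
    - [0, 0, 0, 0, 0, 0, 0.3]
    - [0, 0, 0, 0, 0, 0, 0.3]
    - [0, 0, 0, 0, 0, 0, 0.3]
    - [0, 0, 0, 0, 0, 0, 0.3]

```text
time: 32.43
position: [0.5106, -0.1087, 0.2801]
tool_rot: [-2.301, -2.138, 0.0]
ft_force: [0.2, 0.3, -0.4]
grip_width: 0.413
grip_force: 19.9
```

>>> step_arm:
  targets:
    - [0, 0, -4, 0, 0, 0, 0.3]
    - [0, 0, -4, 0, 0, 0, 0.3]
    - [0, 0, -4, 0, 0, 0, 0.3]
    - [0, 0, -4, 0, 0, 0, 0.3]
    - [0, 0, -3, 0, 0, 0, 0.3]

```text
time: 32.85
position: [0.509, -0.1091, 0.0872]
tool_rot: [-2.301, -2.136, 0.003]
ft_force: [-0.2, 0.7, -1.8]
grip_width: 0.416
grip_force: 19.9
```

>>> step_arm:
  targets:
    - [0, 0, -2, 0, 0, 0, 0.3]
    - [0, 0, -1.5, 0, 0, 0, 0.3]
    - [0, 0, 0, 0, 0, 0, 0.3]
    - [0, 0, 0, 0, 0, 0, 0.3]
    - [0, 0, 0, 0, 0, 0, 0.3]

```text
time: 33.27
position: [0.5115, -0.1102, 0.0564]
tool_rot: [2.303, 2.135, 0.002]
ft_force: [-0.3, -0.2, -0.9]
grip_width: 0.416
grip_force: 19.9
```

>>> step_arm:
  targets:
    - [0, 0, 0, 0, 0, 0, 0.3]
    - [0, 0, 0, 0, 0, 0, 0.3]
    - [0, 0, 0, 0, 0, 0, 0.3]
    - [0, 0, 0, 0, 0, 0, 0.3]
    - [0, 0, 0, 0, 0, 0, 0.3]

```text
time: 33.68
position: [0.5106, -0.1104, 0.0557]
tool_rot: [2.304, 2.135, 0.001]
ft_force: [-0.7, 0.5, -1.8]
grip_width: 0.41
grip_force: 19.9
```

>>> step_arm:
  targets:
    - [0, -0.3, -0.5, 0, 0, 0, 0.3]
    - [0, 0, -0.3, 0, 0, 0, 0.3]
    - [0, 0, -0.3, 0, 0, 0, 0.3]
    - [0, 0, -0.2, 0, 0, 0, 0.3]
    - [0, 0, 0, 0, 0, 0, 0.3]

```text
time: 34.1
position: [0.51, -0.1134, 0.0416]
tool_rot: [-2.304, -2.134, 0.002]
ft_force: [-0.8, -0.4, -1.4]
grip_width: 0.407
grip_force: 19.9
```

>>> step_arm:
  targets:
    - [0, 0, -0.1, 0, 0, 0, 0.3]
    - [0, 0, 0, 0, 0, 0, 0.3]
    - [0, 0, 0, 0, 0, 0, 0.3]
    - [0, 0, 0, 0, 0, 0, 0.3]
    - [0, 0, 0, 0, 0, 0, 0.3]

```text
time: 34.52
position: [0.5106, -0.1135, 0.0414]
tool_rot: [2.305, 2.135, 0.0]
ft_force: [0.6, -0.2, -1.0]
grip_width: 0.411
grip_force: 19.9
```

>>> step_arm:
  targets:
    - [0, 0, -0.1, 0, 0, 0, 0.3]
    - [0, 0, 0, 0, 0, 0, 0.3]
    - [0, 0, 0, 0, 0, 0, 0.3]
    - [0, 0, 0, 0, 0, 0, 0.3]
    - [0, 0, 0, 0, 0, 0, 0.3]

```text
time: 34.93
position: [0.5105, -0.1135, 0.0403]
tool_rot: [2.305, 2.135, 0.0]
ft_force: [-0.0, 0.2, -2.3]
grip_width: 0.412
grip_force: 19.9
```

>>> step_arm:
  targets:
    - [0, 0, -0.1, 0, 0, 0, 0.3]
    - [0, 0, 0, 0, 0, 0, 0.3]
    - [0, 0, 0, 0, 0, 0, 0.3]
    - [0, 0, 0, 0, 0, 0, 0.3]
    - [0, 0, 0, 0, 0, 0, 0.3]

```text
time: 35.35
position: [0.5105, -0.1135, 0.0393]
tool_rot: [2.305, 2.135, 0.0]
ft_force: [0.1, -0.3, -1.2]
grip_width: 0.418
grip_force: 19.9
```

>>> step_arm:
  targets:
    - [0, 0, -0.1, 0, 0, 0, 0.3]
    - [0, 0, 0, 0, 0, 0, 0.3]
    - [0, 0, 0, 0, 0, 0, 0.3]
    - [0, 0, 0, 0, 0, 0, 0.3]
    - [0, 0, 0, 0, 0, 0, 0.3]

```text
time: 35.77
position: [0.5106, -0.1135, 0.0386]
tool_rot: [2.305, 2.135, 0.001]
ft_force: [-1.0, 0.3, 4.9]
grip_width: 0.416
grip_force: 19.9
```

Contact. I'll release, go up, and move back towards -y for a final wrist check.

>>> step_arm:
  targets:
    - [0, 0, 0, 0, 0, 0, 0.6]
    - [0, 0, 0, 0, 0, 0, 0.6]
    - [0, 0, 0, 0, 0, 0, 0.6]
    - [0, 0, 0, 0, 0, 0, 0.6]
    - [0, 0, 0, 0, 0, 0, 0.6]

```text
time: 36.18
position: [0.5104, -0.1135, 0.0381]
tool_rot: [2.305, 2.135, -0.0]
ft_force: [-0.3, 0.2, 0.3]
grip_width: 0.589
grip_force: 0.0
```

>>> step_arm:
  targets:
    - [0, 0, 0.5, 0, 0, 0, 0.62]
    - [0, 0, 1, 0, 0, 0, 0.62]
    - [0, 0, 2, 0, 0, 0, 0.62]
    - [0, 0, 4, 0, 0, 0, 0.62]
    - [0, 0, 4, 0, 0, 0, 0.62]

```text
time: 36.6
position: [0.5092, -0.1137, 0.1544]
tool_rot: [-2.305, -2.133, 0.004]
ft_force: [0.5, 0.3, -0.5]
grip_width: 0.618
grip_force: 0.0
```

>>> step_arm:
  targets:
    - [0, -2, 4, 0, 0, 0, 0.62]
    - [0, -2, 4, 0, 0, 0, 0.62]
    - [0, -1, 4, 0, 0, 0, 0.62]
    - [0, 0, 0, 0, 0, 0, 0.62]
    - [0, 0, 0, 0, 0, 0, 0.62]

```text
time: 37.02
position: [0.5117, -0.1624, 0.2714]
tool_rot: [2.304, 2.129, 0.007]
ft_force: [1.1, -0.2, -0.9]
grip_width: 0.62
grip_force: 0.0
```

```bash
python3 chk.py w4.png wrist; python3 chk.py s4.png side
```

```text
[ 0.5107 -0.1611  0.2691]
red 424 [ 0.5163 -0.0303  0.059 ] 0.0592 slider xy mm -19.9 -1.3
yel 475 [0.5194 0.0134 0.059 ] 0.0592 slider xy mm -63.7 -1.6
grn 330 [ 0.5092 -0.1124  0.0592] 0.0593 slider xy mm 62.6 -1.9
blu 380 [ 0.5121 -0.0708  0.0597] 0.0592 slider xy mm 20.8 -2.3
[ 0.5101 -0.1603  0.2677]
red 47 [ 0.518  -0.032   0.0587] 0.0586 slider xy mm -18.3 0.6
yel 118 [0.236  0.0177 0.0572] 0.0568 slider xy mm -45.7 -284.5
grn 39 [ 0.5103 -0.1137  0.0593] 0.059 slider xy mm 63.8 -0.7
blu 44 [ 0.5136 -0.0701  0.0582] 0.0586 slider xy mm 20.0 -0.8
```

View pics/w4.png

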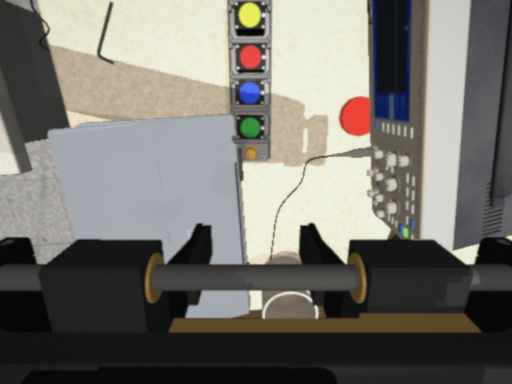

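All four cubes are seated. Counted from the knob (250,155) they are green (250,128), blue (250,93), red (250,57) and yellow (249,15). The glass is at 0.059 m and each is within about 2 mm of its bay centre. Dots are on the far side.

```bash
python3 -c "
from bench import ctrl
print(ctrl.close_job())"
```

```text
the job is handed in; nothing more can be done
None
```

The job is handed in: counted from the brass knob, the bays hold green, blue, red and yellow, each cube lowered to floor contact before release with its white dot on the far side, though the hand-in returned no pass or fail.

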